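# Bearing caps under the inspection lamp

## Robot

A 6-joint arm with a two-finger parallel gripper is mounted at the origin on the work surface; the furniture and walls round the work are solid. World frame = base frame: x ahead of the robot, y to its left, z up, the work surface at z = 0. Lengths are in m, angles in degrees, forces in N, time in s.
With the tool pointing down it reaches from about 0.35 to 0.875 m from the base axis. Payload 4.2 kg.
Tool frame: the origin (TCP) lies midway between the tips of the shut fingers; the grasp point (between the pads) lies 19 mm behind it; z points along the fingers, y is the line along which they close (so a half turn about z gives the same grasp; the last joint's range is limited). The gripper opens to 87 mm and grips with 3 to 60 N. Pads are 19 mm wide; open, the fingers measure 117 mm over their backs; the gripper's body (75 mm by 190 mm) begins 51 mm behind the grasp point.
Start: joints at [-54.454, 22.042, 0.453, 0, -68.411, -14.817], TCP at [0.221, -0.585, 0.223] pointing down, gripper open.
Joint ranges: [-179.83, 179.83], [-69.29, 118.12], [-61.27, 80.66], [-181.25, 117.63], [-171.15, -9.14], [-177.46, 177.46]. Speed limits (degrees/s): [159.86, 159.86, 180, 180, 180, 180].

## Interface

Orientations are given as a 3x3 rotation matrix whose columns are the frame's x, y, z axes.
In Python, from station import sense, capture, finish_job, silhouettes, landmark_of gives the robot as it stands.
- The arm moves only by the tool step_arm, never from a script. Its arguments are lists of equal length, an entry for each row: "linear": the shift along the tool's x, y, z in mm, a list of three; "delta_rot": the turn, a rotation vector about the tool's x, y, z in rad, a list of three; "grip": the finger opening in mm, from 0 to 87. A call has 1 to 10 rows; each row shifts and turns the commanded pose from where the row before left it, along the tool's axes as they then stand; what a row does not reach is not made up. A row lasts 1/8 s, in which the tool goes at most 62.5 mm and 10.7 degrees, less where a joint would pass 70% of its speed; a pose out of reach is approached as far as the arm can. A call with a gripper value outside its range is refused whole. The fingers move at their own pace and stop on an object; the grip force is fixed at half the most. Time passes only in rows, so rows that do not move let the fingers close. It gives the time, the measured TCP pose, the force, the opening and the grip force at its end, in the units of the state.
- sense(): the state, without advancing time (a new reading comes with each control period).
- capture(name): name is "side" or "top"; returns a dict with "img" (420x560x3 uint8, red, green, blue), "fx", "fy", "cx", "cy" (pixels), "world_to_cam" (4x4, takes a point from world to camera coordinates). Camera axes: x right, y up, looking along -z (the intrinsics and any distortion apply to the point x, -y, -z); pixel columns grow to the right and rows downward; lengths in m; the calibration is good to about 2 mm. A picture is of the moment at which its call begins. There is no depth.
- finish_job(): hands the job in; it is judged then, once.
Trained networks look in the newest picture that a camera, given by its name, has taken for a name from the list of things; names that differ only in an ending like _2 or _b are one class to them, and where a whole thing is asked for, a point or a joint stands for the part that bears it (a point fixed in the world has none). Each returns a list of dicts, best first, with "score" (0 to 1); they miss things now and then, are a little off and sometimes report something else, mostly with a low value. They report only what shows in the picture. A call takes as long as a camera call. They do not tell look-alikes from the thing itself.
- silhouettes(camera, label): "mask" (420x560 bool, what is visible of it) and "point" ([column, row] in pixels, amid what is visible of it).
- landmark_of(camera, label): "point" ([column, row] in pixels: a listed point, or the origin of a listed thing).
The state is a dict: "time_s": time; "joints": joint angles; "joint_velocities": joint speeds; "effort": joint torques, N m; "tcp_pos": TCP position; "ee_rot": TCP orientation; "wrist_force": force on the tool from outside, world axes, zero at the start; "moment": the same for the moment, N m; "gripper_width": opening from 0.0 (shut) to 1.0 (fully open); "gripper_force": force on a finger pad.
Only numpy, scipy, OpenCV 4.12 (cv2) and the standard library are available. Lean on these libraries where they do the work, as an engineer would, in place of code of your own. Each camera call takes 0.05 s, during which the arm holds its last target. There are 200 camera calls.

## Task

Get the four bearing caps ready for inspection: slide the loaded blue tray by its pull tab into the runner frame until it is home against the end stop and the sprung roller has dropped in behind it, with all caps still standing in their tray. Then draw the inspection lamp out of its leaning holder, turn it so that its lens faces straight down, and hold it over the middle of the tray with the lens about 15 cm above the bench. Finish still holding the lamp there, steady and touching nothing but the gripper, and leave the grease tin and the yellow yoke where they stand.

Things in the scene. Friction and masses are not known exactly. Their poses are not given: they have to be found in the camera images.
- tray: open blue sheet-metal parts tray, 84 mm (its x) by 120 mm (its y), six pockets, rim 22 mm up, corners bevelled (6 mm in x by 12 mm in y), about 0.3 kg, standing on the bench. Origin: centre of its underside. It goes into the runner with its +y end first.
- tab (a point): point to grip on the tray's upright pull tab: a plate 8 mm thick (tray y), 44 mm wide (tray x), 3 to 58 mm above the bench. This point is 46 mm above the bench and 96 mm behind the tray's centre (tray -y). 32 mm of free room between the tab and the tray's end wall.
- runner: aluminium runner frame fixed to the bench. Open at its -y end: splayed lead-ins, 114 mm apart at the mouth, about 100 mm before the origin. Rails 28 mm tall and 87 mm apart (1.5 mm play each side of the tray), with lips 2.5 mm above the tray's rim; end stop at its +y end. Origin: on the bench, where a seated tray has its own origin, with the same axes.
- catch (a joint): sprung brass roller in the frame's -x rail, 56 mm before the frame's origin. Reads 0 m at rest; the side of a passing tray pushes it outwards 3 to 7 mm (2 to 5 N), and it falls in behind the tray's rear bevel, to under 2 mm, when the tray is home. Pushing the tray home takes under 20 N.
- lamp: black and orange angle-head inspection lamp, 0.22 kg: straight handle 26 mm wide (its y), 30 mm deep (its z), 126 mm long, with a round head 41 mm across at its end. Origin: middle of the handle's butt end; x runs along the handle to the head; the lens faces -z. It starts leaning at 45 degrees in the holder, head up, lens underneath, the first 60 mm in the socket.
- lamp_grip (a point): point to grip on the lamp's handle: the middle of the ribbed part, 100 mm from the butt along the handle; grip across the 26 mm width
- lens (a point): centre of the lamp's lens, 142 mm from the butt along the handle and 30 mm from the handle's axis on its -z side
- holder: lamp holder fixed to the bench: dark base plate 130 x 90 x 8 mm, and a black socket that rises at 45 degrees towards the holder's +x, with 2 mm of play; its longest wall, under the handle, ends 74 mm from the socket's bottom. Drawing the lamp 75 mm along its handle clears it. Bottles stand on the shelf behind. Origin: below the socket's bottom; z up.
- socket (a point): middle of the bottom of the holder's socket, 34 mm above the bench; the lamp's butt rests here
- cap_1: pale grey, almost white, ring-like bearing cap standing in a pocket of the tray, 24 mm across, 17 mm tall; origin: centre of its underside
- cap_2: pale grey, almost white, ring-like bearing cap standing in a pocket of the tray, 24 mm across, 17 mm tall; origin: centre of its underside
- cap_3: pale grey, almost white, ring-like bearing cap standing in a pocket of the tray, 24 mm across, 17 mm tall; origin: centre of its underside
- cap_4: pale grey, almost white, ring-like bearing cap standing in a pocket of the tray, 24 mm across, 17 mm tall; origin: centre of its underside
- grease_tin: round red and white tin, 68 mm across, 63 mm tall; bystander
- yoke: yellow flange yoke with its cross, 96 x 94 x 84 mm, standing on its flange; bystander
Mind the look-alikes: they are no part of the job. What is shaped like the lamp but red is not meant.

How it is judged:
By the outcome, as a careful person would: the job done as asked, in the order asked, and still so for the second after the job is handed in, while the arm keeps its last pose, push and grip.
It also fails if it takes over 67 s, if anything falls off the work surface, if the arm or the gripper's body presses on something with over 40 N, if the wrist force passes 120 N, or if a joint passes its speed limit or range.

## Working session

There is one attempt and no reset: what is moved stays moved. The work goes in short steps, Python scripts to look and compute and a tool call to move; the robot and the scene stay as the last step left them, time stands still between calls to the robot, and variables do not carry over. Pictures are saved under pics/ and viewed, at most 10 in all, crops included, and the job is handed in when it is done.

Besides the shell and the picture viewer there is one more tool, called after "Call:" by a JSON object that holds its "api" and its "payload", one argument or row to a line. step_arm: Moves the arm, as the interface text tells. Its arguments: {"type":"object","properties":{"linear":{"type":"array"},"delta_rot":{"type":"array"},"grip":{"type":"array"}},"required":["linear","delta_rot","grip"]}

```bash
ls; mkdir -p pics; cat > h.py <<'E'
import numpy as np, cv2
from station import sense, capture, silhouettes, landmark_of
def ray(c,px):
    M=np.array(c["world_to_cam"]);R=M[:3,:3];t=M[:3,3]
    d=np.array([(px[0]-c["cx"])/c["fx"],-(px[1]-c["cy"])/c["fy"],-1.])
    d=R.T@d; return -R.T@t, d/np.linalg.norm(d)
def proj(c,p):
    M=np.array(c["world_to_cam"]);q=M[:3,:3]@np.array(p)+M[:3,3]
    return np.array([c["cx"]+c["fx"]*q[0]/-q[2], c["cy"]+c["fy"]*q[1]/q[2]])
def atz(c,px,z):
    o,d=ray(c,px); return o+d*(z-o[2])/d[2]
def tri(c1,p1,c2,p2):
    o1,d1=ray(c1,p1);o2,d2=ray(c2,p2)
    s=np.linalg.lstsq(np.c_[d1,-d2],o2-o1,rcond=None)[0]
    a=o1+s[0]*d1;b=o2+s[1]*d2
    return (a+b)/2, np.linalg.norm(a-b)
def save(c,name,crop=None,k=1):
    im=c["img"]
    if crop: im=im[crop[1]:crop[3],crop[0]:crop[2]]
    cv2.imwrite("pics/"+name,cv2.resize(im[:,:,::-1],None,fx=k,fy=k,interpolation=cv2.INTER_CUBIC))
E
python3 - <<'E'
from h import *
np.set_printoptions(precision=4,suppress=True)
C={n:capture(n) for n in("side","top")}
for n,c in C.items():
    save(c,n+"0.png"); print(n,[k for k in c if k!='img'],c["fx"],c["cx"],c["cy"],ray(c,(280,210)))
for l in["tray","tab","runner","catch","lamp","lamp_grip","lens","holder","socket","cap_1","grease_tin","yoke"]:
    r={n:landmark_of(n,l) for n in C}
    for n in C: print(l,n,[(np.round(x["point"],1).tolist(),round(x["score"],2)) for x in r[n][:5]])
    if r["side"] and r["top"]: print("   ",*tri(C["side"],r["side"][0]["point"],C["top"],r["top"][0]["point"]))
s=sense();print(s["tcp_pos"],s["ee_rot"],s["gripper_width"],s["time_s"])
E
```

```text
pics
side ['fx', 'fy', 'cx', 'cy', 'world_to_cam'] 381.0700097528855 276.096751562386 210.86388582261128 (array([ 0.3433, -1.4452,  0.9266]), array([ 0.0562,  0.8563, -0.5135]))
top ['fx', 'fy', 'cx', 'cy', 'world_to_cam'] 534.152827303243 284.883953132275 211.4602471332347 (array([ 0.2627, -0.0927,  1.9836]), array([ 0.0864,  0.0093, -0.9962]))
tray side [([277.2, 187.5], 0.66), ([278.5, 214.9], 0.54), ([282.5, 216.2], 0.37)]
tray top [([244.9, 209.9], 0.94), ([350.8, 227.2], 0.58)]
    [0.4265 0.0454 0.1487] 0.004331540064311768
tab side [([282.5, 213.9], 0.63)]
tab top [([271.0, 206.5], 0.62)]
    [ 0.4443 -0.0427  0.0653] 0.0038750033941602987
runner side [([274.8, 186.2], 0.64)]
runner top [([173.8, 210.0], 0.85), ([233.2, 211.0], 0.48), ([253.4, 203.3], 0.16)]
    [0.4361 0.3185 0.0147] 0.008513657607322773Traceback (most recent call last):
  File "<stdin>", line 7, in <module>
ValueError: it knows: cap, grease_tin, holder, lamp, lamp_grip, lens, runner, socket, tab, tray, yoke
```

```bash
python3 - <<'E'
from h import *
np.set_printoptions(precision=4,suppress=True)
C={n:capture(n) for n in("side","top")}
for l in["lamp","lamp_grip","lens","holder","socket","cap","grease_tin","yoke"]:
    r={n:landmark_of(n,l) for n in C}
    for n in C: print(l,n,[(np.round(x["point"],1).tolist(),round(x["score"],2)) for x in r[n][:6]])
    if r["side"] and r["top"]: print("   ",*tri(C["side"],r["side"][0]["point"],C["top"],r["top"][0]["point"]))
s=sense();print(s["tcp_pos"],s["ee_rot"],s["gripper_width"],s["time_s"])
E
```

```text
lamp side [([287.5, 339.0], 0.94), ([264.4, 271.0], 0.74), ([263.7, 261.1], 0.53)]
lamp top [([444.5, 209.8], 0.68), ([349.0, 234.8], 0.67), ([243.2, 209.3], 0.29)]
    [ 0.4195 -0.6799  0.0238] 0.006817456246673525
lamp_grip side [([283.3, 371.1], 0.94), ([263.1, 262.1], 0.64), ([280.4, 243.6], 0.6)]
lamp_grip top [([470.9, 213.1], 0.81), ([345.4, 213.1], 0.56), ([341.9, 195.7], 0.37)]
    [ 0.4031 -0.7798  0.0142] 0.013279300950414331
lens side [([269.2, 377.8], 0.78), ([296.0, 239.1], 0.61)]
lens top [([338.0, 197.1], 0.59), ([475.9, 229.7], 0.55)]
    [ 0.4541 -0.3594 -0.5822] 0.17769151992347995
holder side [([263.8, 270.8], 0.77), ([259.7, 262.1], 0.46)]
holder top [([348.8, 231.8], 0.92), ([234.2, 215.6], 0.68)]
    [ 0.3525 -0.3293 -0.0076] 0.006176478443334342
socket side [([263.4, 260.5], 0.7)]
socket top [([347.9, 229.6], 0.92), ([243.1, 209.6], 0.66)]
    [ 0.3554 -0.3212  0.0353] 0.00040330987804784154
cap side [([284.5, 208.8], 0.34)]
cap top [([253.7, 201.5], 0.51), ([233.0, 203.3], 0.45), ([234.4, 214.2], 0.41), ([240.0, 212.1], 0.37), ([124.1, 224.7], 0.32)]
    [0.4612 0.0202 0.0535] 0.003064335948412699
grease_tin side [([266.9, 174.2], 0.46)]
grease_tin top []
yoke side [([272.8, 301.6], 0.67)]
yoke top [([395.7, 222.4], 0.8)]
    [ 0.381  -0.5031  0.0029] 0.0003178610448942079
[ 0.2212 -0.5845  0.2225] [[-0.9353 -0.3539 -0.    ]
 [-0.3539  0.9353  0.    ]
 [-0.      0.     -1.    ]] 1.0030169951344083 1.3
```

View pics/side0.png

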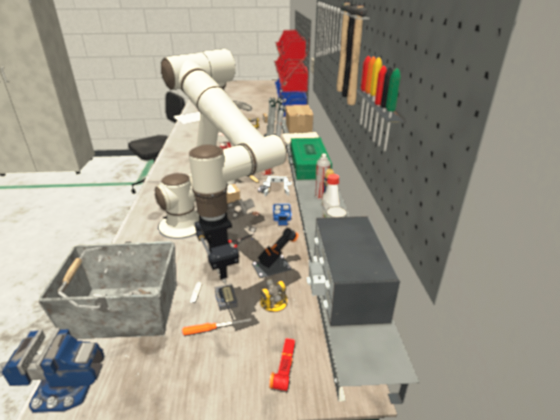

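View pics/top0.png

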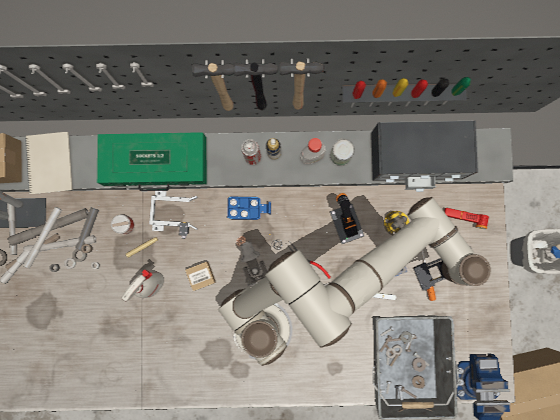

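The blue tray is at top (245,208), with its tab to the right at (271,207). The runner is at (173,212), opening to the right. There are two lamp shapes: black and orange in the holder at top (345,212) / side (278,246), and red lying down at top (465,217) / side (284,362). The first one fits the description, so I'll confirm it in a crop.

```bash
python3 - <<'E'
from h import *
c=capture("top"); s=capture("side")
a=cv2.resize(c["img"][180:250,130:290],None,fx=5,fy=5,interpolation=cv2.INTER_CUBIC)
b=cv2.resize(c["img"][180:250,310:390],None,fx=3.4,fy=3.4,interpolation=cv2.INTER_CUBIC)
d=cv2.resize(s["img"][165:235,225:325],None,fx=3.4,fy=3.4,interpolation=cv2.INTER_CUBIC)
e=cv2.resize(s["img"][215:285,240:290],None,fx=3.4,fy=3.4,interpolation=cv2.INTER_CUBIC)
row=np.hstack([b,d,e])[:, :800]
o=np.zeros((350+238,800,3),np.uint8);o[:350]=a;o[350:,:row.shape[1]]=row
cv2.imwrite("pics/crop1.png",o[:,:,::-1])
E
```

```text
(no output)
```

View pics/crop1.png

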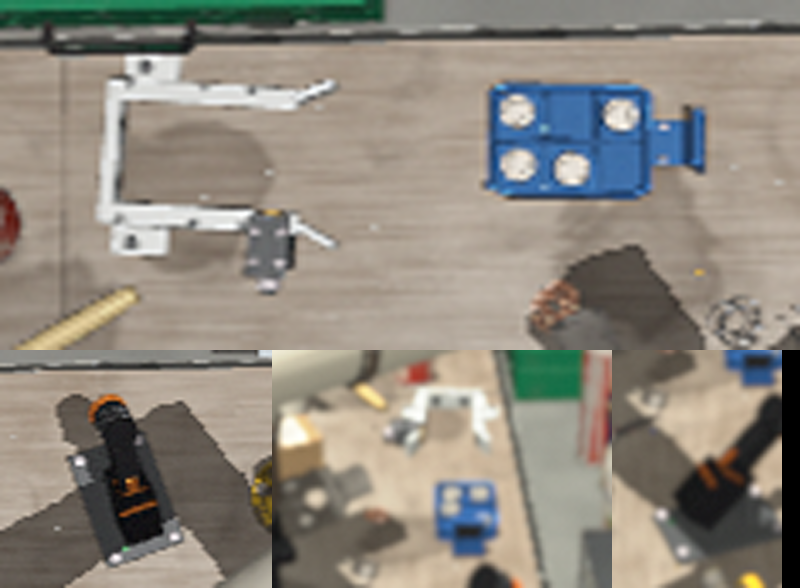

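Crop: the lamp in the holder is black with orange trim, so it is the right one (the red one isn't). The tray holds 4 pale caps, and its tab is on the -y side. The runner's mouth faces -y, with the roller on the -x rail. Next I'll fit precise poses.

```bash
cat > m.py <<'E'
from h import *
np.set_printoptions(precision=4,suppress=True)
def edges(col,rows,th):  # subpixel crossings
    out=[]
    for i in range(len(rows)-1):
        a,b=col[i]-th,col[i+1]-th
        if a*b<0: out.append((rows[i]+a/(a-b),np.sign(b-a)))
    return out
def tray(c,z=0.022):
    h=cv2.cvtColor(c["img"],cv2.COLOR_RGB2HSV)
    r=[m for m in silhouettes("top","tray")]
    m=(h[...,0]>100)&(h[...,0]<122)&(h[...,1]>110); m[:180]=0;m[235:]=0;m[:,:130]=0;m[:,295:]=0
    k=cv2.resize(m.astype(np.float32),None,fx=8,fy=8,interpolation=cv2.INTER_LINEAR)>.5
    cs,_=cv2.findContours(k.astype(np.uint8),cv2.RETR_EXTERNAL,cv2.CHAIN_APPROX_NONE)
    full=max(cs,key=cv2.contourArea)
    op=cv2.morphologyEx(cv2.drawContours(np.zeros(k.shape,np.uint8),[full],-1,1,-1),cv2.MORPH_OPEN,np.ones((130,130),np.uint8))
    cs,_=cv2.findContours(op,cv2.RETR_EXTERNAL,cv2.CHAIN_APPROX_NONE)
    b=max(cs,key=cv2.contourArea)[:,0]
    f=lambda q,z:np.array([atz(c,(p+.5)/8-.5,z)[:2] for p in q])
    w=f(b,z); rect=cv2.minAreaRect((w*1000).astype(np.float32))
    t=full[:,0]; t=f(t,.058); i=t[:,1]<t[:,1].min()+.008
    return rect,t[i].mean(0),t[:,1].min()
E
python3 - <<'E'
from m import *
c=capture("top");s=capture("side")
print("tray",tray(c))
g=c["img"].astype(float); sat=g.max(2)-g.min(2)
g=g.min(2)
P={k:[] for k in("uo","ui","li","lo")}
for x in list(range(155,184)):
    col=g[190:232,x]; 
    up=[e for e in edges(col[:18],np.arange(190,208),190)]; lo=edges(col[24:],np.arange(214,232),190)
    if len(up)==2: P["uo"].append((x,up[0][0]));P["ui"].append((x,up[1][0]))
    if len(lo)==2 and x<178: P["li"].append((x,lo[0][0]));P["lo"].append((x,lo[1][0]))
L={}
for k,v in P.items():
    w=np.array([atz(c,p,.028)[:2] for p in v])
    q=np.polyfit(w[:,1],w[:,0],1); r=w[:,0]-np.polyval(q,w[:,1]); i=abs(r)<.002
    q=np.polyfit(w[i,1],w[i,0],1); L[k]=q
    print(k,len(v),i.sum(),"angle",np.degrees(np.arctan(q[0])),"x@.33",np.polyval(q,.33),"rms",np.std(r[i]))
# end stop columns
for y in (205,208,211):
    e=edges(g[y,140:170],np.arange(140,170),190); print("stop",[(round(a,2),atz(c,(a,y),.028)[:2]) for a,_ in e])
for l in("lamp","holder"):
    for m in silhouettes("top",l)[:3]:
        a=np.argwhere(m["mask"])[:,::-1]; print(l,m["score"],m["point"],len(a),a.min(0),a.max(0))
        if l=="holder" and abs(m["point"][0]-349)<12:
            w=np.array([atz(c,p,.008)[:2] for p in a]);print(cv2.minAreaRect((w*1000).astype(np.float32)))
for l,a,b in[("grip",(280.4,243.6),(345.4,213.1)),("grip",(280.4,243.6),(341.9,195.7)),("lens",(296,239.1),(338,197.1))]:print(l,tri(s,a,c,b))
E
```

```text
tray (((444.05517578125, 59.59553527832031), (118.03378295898438, 81.00942993164062), 89.0040283203125), array([ 0.4394, -0.0387]), np.float64(-0.04060271496579106))
uo 22 5 angle 22.598692678382374 x@.33 0.49619423953211284 rms 0.0013442549786878092
ui 22 22 angle 4.613476740548526 x@.33 0.4760176475953795 rms 0.0007190463871888613
li 17 17 angle 5.106637437071762 x@.33 0.39755956849073976 rms 0.0006404902202724867
lo 17 3 angle 1.252513818628904 x@.33 0.38348639516207533 rms 0.0005102781955845505
stop [(np.float64(150.88), array([0.4591, 0.4002])), (np.float64(152.88), array([0.4589, 0.3928]))]
stop [(np.float64(150.65), array([0.448, 0.401])), (np.float64(152.8), array([0.4479, 0.393 ]))]
stop [(np.float64(150.04), array([0.437 , 0.4032])), (np.float64(152.91), array([0.4368, 0.3926]))]
lamp 0.77 [472.8, 215.8] 456 [445 208] [488 228]
lamp 0.64 [341.2, 209.0] 320 [336 193] [352 226]
lamp 0.57 [248.3, 209.2] 661 [227 197] [270 219]
holder 0.55 [345.2, 227.7] 695 [330 205] [363 243]
((379.5130310058594, -318.7481689453125), (131.21148681640625, 91.02557373046875), 18.18362045288086)
grip (array([ 0.4154, -0.3065,  0.0991]), np.float64(0.008506615868755651))
grip (array([ 0.4469, -0.2961,  0.095 ]), np.float64(0.05341314503868626))
lens (array([ 0.4742, -0.282 ,  0.0992]), np.float64(0.011314178057591622))
```

Call:
{"api": "step_arm", "payload": {
  "linear": [
    [-40,43.4,0],
    [-40,43.4,0],
    [-40,43.4,0],
    [-40,43.4,0],
    [-40,43.4,0],
    [-40,43.4,0],
    [-40,43.4,0],
    [-40,43.4,0],
    [-40,43.4,0],
    [-40,43.4,0]
  ],
  "delta_rot": [
    [0,0,0],
    [0,0,0],
    [0,0,0],
    [0,0,0],
    [0,0,0],
    [0,0,0],
    [0,0,0],
    [0,0,0],
    [0,0,0],
    [0,0,0]
  ],
  "grip": [26,26,26,26,26,26,26,26,26,26]
}}

```text
time_s: 2.9
tcp_pos: [0.4423, -0.035, 0.2231]
ee_rot: [[-0.935, -0.354, 0.002], [-0.354, 0.935, 0.0], [-0.002, -0.0, -1.0]]
wrist_force: [1.4, -1.1, -0.2]
gripper_width: 0.3
gripper_force: 0.0
```

Call:
{"api": "step_arm", "payload": {
  "linear": [
    [0,0,0],
    [0,0,0],
    [0,0,20],
    [0,0,0]
  ],
  "delta_rot": [
    [0,0,0.127],
    [0,0,0.127],
    [0,0,0.125],
    [0,0,0]
  ],
  "grip": [26,26,26,26]
}}

```text
time_s: 3.4
tcp_pos: [0.4408, -0.0371, 0.2016]
ee_rot: [[-1.0, 0.016, -0.003], [0.016, 1.0, -0.001], [0.003, -0.001, -1.0]]
wrist_force: [-1.0, 0.0, 1.0]
gripper_width: 0.301
gripper_force: 0.0
```

```bash
python3 - <<'E'
from m import *
c=capture("top");s=capture("side")
t=sense();print(t["tcp_pos"],t["ee_rot"],t["gripper_width"]*87)
print(proj(c,t["tcp_pos"]),proj(s,t["tcp_pos"]))
save(s,"side1.png",(180,120,360,255),4.4)
for n in("lamp","holder","lamp_grip"):
  for k in("top","side"):
    for m in landmark_of(k,n)[:3]:print(n,k,m["point"],m["score"])
E
```

```text
[ 0.442  -0.0371  0.2031] [[-0.9999  0.0151  0.0005]
 [ 0.0151  0.9999 -0.0003]
 [-0.0005 -0.0003 -1.    ]] 26.2886122355139
[268.2258 202.8099] [281.5391 184.9797]
lamp top [347.1, 230.7] 0.78
lamp top [445.9, 211.5] 0.71
lamp side [267.0, 259.6] 0.83
lamp side [287.5, 337.1] 0.75
lamp side [282.5, 213.7] 0.58
holder top [348.3, 232.2] 0.77
holder side [262.7, 268.8] 0.79
lamp_grip top [348.3, 208.3] 0.74
lamp_grip top [471.8, 216.0] 0.63
lamp_grip side [283.8, 368.8] 0.78
lamp_grip side [283.0, 243.8] 0.7
lamp_grip side [288.3, 210.9] 0.42
```

View pics/side1.png

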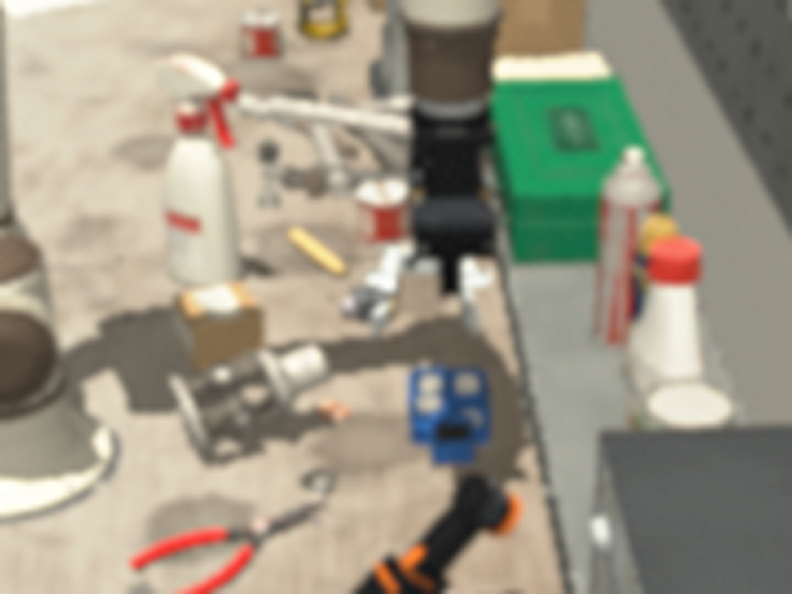

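The side picture shows the gripper right above the tab, in line with it: fingertip at (282,186) as predicted, tab at (282.7,222). Now I'll go down and grip it.

Call:
{"api": "step_arm", "payload": {
  "linear": [
    [0,0,50],
    [0,0,50],
    [0,0,40],
    [0,0,22],
    [0,0,14],
    [0,0,0],
    [0,0,0],
    [0,0,0],
    [0,0,0],
    [0,0,0]
  ],
  "delta_rot": [
    [0,0,0],
    [0,0,0],
    [0,0,0],
    [0,0,0],
    [0,0,0],
    [0,0,0],
    [0,0,0],
    [0,0,0],
    [0,0,0],
    [0,0,0]
  ],
  "grip": [26,26,26,26,26,26,0,0,0,0]
}}

```text
time_s: 5.05
tcp_pos: [0.4428, -0.0366, 0.0273]
ee_rot: [[-1.0, 0.017, 0.003], [0.017, 1.0, 0.001], [-0.003, 0.001, -1.0]]
wrist_force: [0.5, 1.4, 3.9]
gripper_width: 0.088
gripper_force: 30.0
```

```bash
python3 - <<'E'
from m import *
c=capture("top");s=capture("side")
t=sense();print(t["tcp_pos"],t["ee_rot"][1],t["gripper_width"]*87,t["gripper_force"],t["wrist_force"],t["moment"])
save(c,"t2.png",(200,170,300,250),7);save(s,"s2.png",(240,150,320,240),6)
print(tray(c))
E
```

```text
[ 0.4428 -0.0367  0.0273] [0.0169 0.9999 0.0006] 7.679834653982786 29.99880483839661 [0.9163 2.5838 5.4372] [ 0.7573 -0.1438 -0.0773]Traceback (most recent call last):
  File "<stdin>", line 5, in <module>
  File "m.py", line 18, in tray
    b=max(cs,key=cv2.contourArea)[:,0]
      ~~~^^^^^^^^^^^^^^^^^^^^^^^^
ValueError: max() iterable argument is empty
```

The opening is 7.7 mm on an 8 mm plate, so the grip is good. Now I'll slide and turn towards the mouth.

Call:
{"api": "step_arm", "payload": {
  "linear": [
    [2,6,0],
    [4,12,0],
    [5,15,0],
    [5,15,0],
    [5,15,0],
    [5,15,0],
    [3,10,0],
    [2,6,0],
    [0,0,0]
  ],
  "delta_rot": [
    [0,0,0.01],
    [0,0,0.01],
    [0,0,0.01],
    [0,0,0.01],
    [0,0,0.01],
    [0,0,0.01],
    [0,0,0.008],
    [0,0,0],
    [0,0,0]
  ],
  "grip": [0,0,0,0,0,0,0,0,0]
}}

```text
time_s: 6.32
tcp_pos: [0.4152, 0.0574, 0.0273]
ee_rot: [[-0.996, 0.085, -0.001], [0.085, 0.996, -0.002], [0.001, -0.002, -1.0]]
wrist_force: [-1.9, -4.1, 11.6]
gripper_width: 0.09
gripper_force: 30.0
```

```bash
python3 - <<'E'
from m import *
c=capture("top");s=capture("side")
t=sense();p=np.array(t["tcp_pos"]);R=np.array(t["ee_rot"]);print(p,R[:,1],t["gripper_width"]*87,t["gripper_force"],t["wrist_force"],t["moment"])
d=np.array([.0845,.9964]);o=np.array([.437,.333]);n=np.array([d[1],-d[0]])
print("along",(p[:2]-o)@d,"lateral",(p[:2]-o)@n,"yaw",np.degrees(np.arctan2(R[1,1],R[0,1])))
print("in tool of 1mm along/lateral",R.T@[*d,0],R.T@[*n,0])
a=cv2.resize(c["img"][180:240,140:280],None,fx=5,fy=5,interpolation=cv2.INTER_CUBIC)
b=cv2.resize(s["img"][150:225,225:365],None,fx=4,fy=4,interpolation=cv2.INTER_CUBIC)[:, :700]
b=np.pad(b,((0,0),(0,700-b.shape[1]),(0,0)))
cv2.imwrite("pics/c3.png",np.vstack([a,b])[:600,:,::-1])
E
```

```text
[0.4152 0.0574 0.0273] [ 0.0851  0.9964 -0.0016] 7.965657789906362 30.011444622650743 [-0.857  -4.4704 11.5588] [-0.9819  0.1001 -0.1309]
along -0.276449431411399 lateral 0.0015913179878897126 yaw 85.1181558654011
in tool of 1mm along/lateral [ 0.0006  1.     -0.0016] [-1.      0.0006 -0.0008]
```

View pics/c3.png

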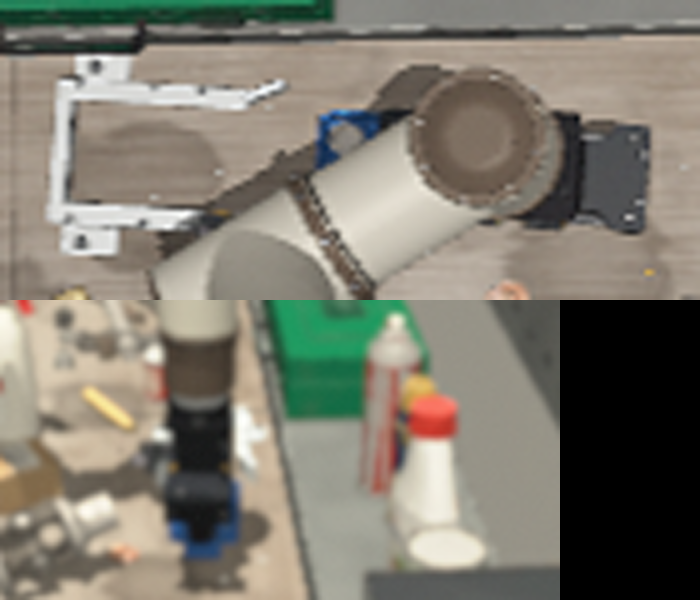

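The tray front (top crop, ~(204,206)) is about 20 mm short of the mouth (lead-in tip (197,196)) and square to it. I'll take out the 1.6 mm of side error, ease the slight downward press and slide in.

Call:
{"api": "step_arm", "payload": {
  "linear": [
    [0.8,5,-0.3],
    [0.8,10,-0.3],
    [0,12,0],
    [0,12,0],
    [0,12,0],
    [0,8,0],
    [0,0,0]
  ],
  "delta_rot": [
    [0,0,0],
    [0,0,0],
    [0,0,0],
    [0,0,0],
    [0,0,0],
    [0,0,0],
    [0,0,0]
  ],
  "grip": [0,0,0,0,0,0,0]
}}

```text
time_s: 7.3
tcp_pos: [0.4167, 0.1142, 0.0273]
ee_rot: [[-0.996, 0.086, -0.006], [0.086, 0.996, -0.006], [0.005, -0.006, -1.0]]
wrist_force: [-2.5, -8.8, 11.9]
gripper_width: 0.094
gripper_force: 30.0
```

```bash
cat > r.py <<'E'
from m import *
t=sense();p=np.array(t["tcp_pos"]);R=np.array(t["ee_rot"]);print(p,t["gripper_width"]*87)
d=np.array([.0845,.9964]);o=np.array([.437,.333]);n=np.array([d[1],-d[0]]);f=np.array(t["wrist_force"])
print("along",(p[:2]-o)@d,"lateral",(p[:2]-o)@n,"yaw",np.degrees(np.arctan2(R[1,1],R[0,1])),"pitch",R[2,1])
print("F along,lat,z",f[:2]@d,f[:2]@n,f[2],"M",t["moment"],t["time_s"])
E
python3 r.py
```

```text
[0.4167 0.1142 0.0273] 8.138892961036536
along -0.21969513744266464 lateral -0.00173594206120976 yaw 85.0839408671135 pitch -0.006069479640873226
F along,lat,z -9.027691837897077 -1.7557918566581634 11.874480333469972 M [-2.3645  0.1939 -0.2196] 7.3
```

Call:
{"api": "step_arm", "payload": {
  "linear": [
    [0,0,-0.5],
    [0,0,-0.5],
    [0,4,0],
    [0,8,0],
    [0,8,0],
    [0,4,0],
    [0,0,0]
  ],
  "delta_rot": [
    [0,0,0],
    [0,0,0],
    [0,0,0],
    [0,0,0],
    [0,0,0],
    [0,0,0],
    [0,0,0]
  ],
  "grip": [0,0,0,0,0,0,0]
}}

```text
time_s: 8.18
tcp_pos: [0.4204, 0.1402, 0.0276]
ee_rot: [[-0.996, 0.086, -0.002], [0.086, 0.996, -0.002], [0.002, -0.002, -1.0]]
wrist_force: [2.1, -4.3, -1.6]
gripper_width: 0.093
gripper_force: 30.1
```

```bash
python3 r.py
```

```text
[0.4204 0.1402 0.0276] 8.07875269618396
along -0.19345768632567706 lateral -0.00020406259434958758 yaw 85.06346825985815 pitch -0.0018767311528435653
F along,lat,z -4.0959186022815945 2.431927653449404 -1.5745708257684434 M [-1.2711 -0.8996 -0.3561] 8.175
```

Call:
{"api": "step_arm", "payload": {
  "linear": [
    [0,6,0],
    [0,10,0],
    [0,12,0],
    [0,12,0],
    [0,12,0],
    [0,12,0],
    [0,10,0],
    [0,6,0],
    [0,0,0]
  ],
  "delta_rot": [
    [0,0,0],
    [0,0,0],
    [0,0,0],
    [0,0,0],
    [0,0,0],
    [0,0,0],
    [0,0,0],
    [0,0,0],
    [0,0,0]
  ],
  "grip": [0,0,0,0,0,0,0,0,0]
}}

```text
time_s: 9.3
tcp_pos: [0.4278, 0.2205, 0.0277]
ee_rot: [[-0.996, 0.085, -0.001], [0.085, 0.996, -0.001], [0.0, -0.001, -1.0]]
wrist_force: [3.3, -3.0, -2.7]
gripper_width: 0.088
gripper_force: 30.0
```

```bash
python3 r.py
```

```text
[0.4278 0.2205 0.0277] 7.683198820672602
along -0.11285659650184952 lateral 0.0003362454191798336 yaw 85.14568788970654 pitch -0.0010553946445236062
F along,lat,z -2.6796213624953893 3.553415128385249 -2.667699640474723 M [-0.8874 -1.0999 -0.13  ] 9.3
```

Sliding freely, with the roller pressing on the side. The last ~17 mm goes in small steps while I watch the force.

Call:
{"api": "step_arm", "payload": {
  "linear": [
    [0,3,0],
    [0,4,0],
    [0,3,0],
    [0,2,0],
    [0,1,0],
    [0,0,0]
  ],
  "delta_rot": [
    [0,0,0],
    [0,0,0],
    [0,0,0],
    [0,0,0],
    [0,0,0],
    [0,0,0]
  ],
  "grip": [0,0,0,0,0,0]
}}

```text
time_s: 10.05
tcp_pos: [0.429, 0.2339, 0.028]
ee_rot: [[-0.996, 0.085, -0.0], [0.085, 0.996, 0.0], [0.0, 0.0, -1.0]]
wrist_force: [2.7, -2.3, -3.4]
gripper_width: 0.087
gripper_force: 30.0
```

```bash
python3 r.py
```

```text
[0.429  0.2339 0.028 ] 7.570558181798914
along -0.09942876174949464 lateral 0.00040564756727208887 yaw 85.11524518123291 pitch 6.57406269693079e-05
F along,lat,z -2.057576762664738 2.8368788826994464 -3.4071636759164 M [-0.6814 -1.0129 -0.115 ] 10.05
```

Call:
{"api": "step_arm", "payload": {
  "linear": [
    [0,1,0],
    [0,1,0],
    [0,1,0],
    [0,1,0],
    [0,0,0]
  ],
  "delta_rot": [
    [0,0,0],
    [0,0,0],
    [0,0,0],
    [0,0,0],
    [0,0,0]
  ],
  "grip": [0,0,0,0,0]
}}

```text
time_s: 10.68
tcp_pos: [0.4293, 0.2381, 0.0281]
ee_rot: [[-0.996, 0.085, -0.0], [0.085, 0.996, 0.0], [0.0, 0.0, -1.0]]
wrist_force: [2.7, -0.9, -3.8]
gripper_width: 0.091
gripper_force: 30.0
```

```bash
python3 r.py
```

```text
[0.4293 0.2381 0.0281] 7.94606800134701
along -0.09521157807967322 lateral 0.0003350558002886568 yaw 85.12714550492346 pitch 0.0001563205673654709
F along,lat,z -0.7117996530522781 2.7603954103873907 -3.776109061989752 M [-0.4602 -0.734  -0.0654] 10.675
```

Call:
{"api": "step_arm", "payload": {
  "linear": [
    [0,1,0],
    [0,1,0],
    [0,1,0],
    [0,0,0]
  ],
  "delta_rot": [
    [0,0,0],
    [0,0,0],
    [0,0,0],
    [0,0,0]
  ],
  "grip": [0,0,0,0]
}}

```text
time_s: 11.18
tcp_pos: [0.4287, 0.2385, 0.028]
ee_rot: [[-0.996, 0.086, -0.003], [0.086, 0.996, -0.004], [0.002, -0.004, -1.0]]
wrist_force: [3.2, -7.4, 0.1]
gripper_width: 0.091
gripper_force: 30.0
```

```bash
python3 r.py
```

```text
[0.4287 0.2385 0.028 ] 7.941847888726233
along -0.09482166563093046 lateral -0.0003248860251743173 yaw 85.06792666311298 pitch -0.004187908753844417
F along,lat,z -7.100673071833399 3.7977958897125434 0.063388474675041 M [-2.3147 -1.2313 -0.2208] 11.175
```

It has met the stop. I'll push a bit more to be sure, ease off, release and rise.

Call:
{"api": "step_arm", "payload": {
  "linear": [
    [0,1,0],
    [0,1,0],
    [0,0,0]
  ],
  "delta_rot": [
    [0,0,0],
    [0,0,0],
    [0,0,0]
  ],
  "grip": [0,0,0]
}}

```text
time_s: 11.55
tcp_pos: [0.4282, 0.2386, 0.0278]
ee_rot: [[-0.996, 0.087, -0.005], [0.087, 0.996, -0.007], [0.004, -0.008, -1.0]]
wrist_force: [4.7, -12.9, 2.4]
gripper_width: 0.087
gripper_force: 30.0
```

```bash
python3 r.py
```

```text
[0.4282 0.2386 0.0278] 7.540422496412968
along -0.09476747411563405 lateral -0.0008307452196992027 yaw 85.03310623946179 pitch -0.007505562502749891
F along,lat,z -12.477962386008656 5.775168736921326 2.3678493813564154 M [-3.6918 -1.5941 -0.1853] 11.55
```

Call:
{"api": "step_arm", "payload": {
  "linear": [
    [0,-2,0],
    [0,-2,0],
    [0,0,0],
    [0,0,0],
    [0,0,-10],
    [0,0,-40],
    [0,0,-50],
    [0,0,-50],
    [0,0,-50],
    [0,0,0]
  ],
  "delta_rot": [
    [0,0,0],
    [0,0,0],
    [0,0,0],
    [0,0,0],
    [0,0,0],
    [0,0,0],
    [0,0,0],
    [0,0,0],
    [0,0,0],
    [0,0,0]
  ],
  "grip": [0,0,24,24,24,24,24,24,24,24]
}}

```text
time_s: 12.8
tcp_pos: [0.4312, 0.2408, 0.2336]
ee_rot: [[-0.996, 0.084, 0.009], [0.084, 0.996, 0.008], [-0.008, 0.009, -1.0]]
wrist_force: [0.1, 1.1, -0.7]
gripper_width: 0.273
gripper_force: 0.0
```

```bash
python3 r.py
```

```text
[0.4312 0.2408 0.2336] 23.71499344413082
along -0.09238425690324677 lateral 0.0020574663255121077 yaw 85.17850281673475 pitch 0.008582698818402778
F along,lat,z 1.1091702233274043 -0.02058193769648051 -0.7478923918466049 M [-0.0148 -0.0427 -0.0208] 12.8
```

Now measure the lamp and holder with the arm out of the way.

```bash
python3 - <<'E'
from m import *
C={n:capture(n) for n in("side","top")}
c,s=C["top"],C["side"]
near={"lamp":((267,260),(347,231)),"lamp_grip":((281,244),(346,210)),"lens":((296,239),(338,197)),"socket":((263,260),(348,230)),"holder":((263,270),(348,232))}
for l,(a,b) in near.items():
    r=[]
    for n,q in(("side",a),("top",b)):
        k=[x for x in landmark_of(n,l) if np.hypot(*(np.array(x["point"])-q))<14]
        r.append(k[0]["point"] if k else None)
    print(l,r,end=" "); 
    if all(v is not None for v in r): print(*tri(s,r[0],c,r[1]))
    elif r[1] is not None: print("top only")
for m in silhouettes("top","holder")[:2]:
    a=np.argwhere(m["mask"])[:,::-1]; w=np.array([atz(c,p,.008)[:2] for p in a]);print(m["score"],cv2.minAreaRect((w*1000).astype(np.float32)))
for psi in(14,18,22):
    h=np.array([np.cos(np.radians(psi)),np.sin(np.radians(psi))])
    S=np.array([.3554,-.3212,.034]); xl=np.r_[h*.7071,.7071]; zl=np.r_[-h*.7071,.7071]
    print(psi,[(n,np.round(proj(c,S+u*xl+v*zl),1),np.round(proj(s,S+u*xl+v*zl),1)) for n,u,v in(("grip",.1,0),("lens",.142,-.03),("hd",.142,0))])
for n,c in C.items():
    h=cv2.cvtColor(c["img"],cv2.COLOR_RGB2HSV); o=(h[...,0]>3)&(h[...,0]<18)&(h[...,1]>160)&(h[...,2]>120)
    (x0,y0,x1,y1)=(325,185,370,245) if n=="top" else (255,225,305,285)
    k,lb,st,ce=cv2.connectedComponentsWithStats(o[y0:y1,x0:x1].astype(np.uint8)); print(n,[(a[4],np.round(b+[x0,y0],1)) for a,b in zip(st[1:],ce[1:])])
b=cv2.resize(C["top"]["img"][185:250,315:385],None,fx=6,fy=6,interpolation=cv2.INTER_CUBIC)
d=cv2.resize(C["side"]["img"][225:290,245:305],None,fx=6,fy=6,interpolation=cv2.INTER_CUBIC)
cv2.imwrite("pics/lamp.png",np.hstack([b,d])[:,:,::-1])
E
```

```text
lamp [[265.5, 258.3], [348.2, 234.3]] [ 0.3507 -0.3206  0.0443] 0.025145117152985747
lamp_grip [[281.3, 243.5], [345.3, 212.6]] [ 0.418  -0.3062  0.0991] 0.010071185246199392
lens [[296.5, 238.1], [340.4, 195.6]] [ 0.4767 -0.2895  0.1091] 0.008108534672211759
socket [[264.0, 257.5], [351.4, 227.7]] [ 0.3594 -0.3314  0.0574] 0.003594845394178093
holder [[264.8, 268.8], [347.8, 232.7]] [ 0.3527 -0.3248 -0.0021] 0.01372477488679758
0.82 ((379.3255310058594, -318.6058349609375), (125.98773956298828, 88.22103118896484), 18.908222198486328)
14 [('grip', array([344.8, 209.3]), array([281.5, 242. ])), ('lens', array([341.2, 195.2]), array([294.6, 237.7])), ('hd', array([343.5, 200.4]), array([289.3, 234. ]))]
18 [('grip', array([343.5, 209.8]), array([281.1, 241.3])), ('lens', array([338.9, 195.9]), array([293.8, 236.5])), ('hd', array([341.6, 201. ]), array([288.6, 232.9]))]
22 [('grip', array([342.2, 210.3]), array([280.5, 240.6])), ('lens', array([336.7, 196.8]), array([292.8, 235.3])), ('hd', array([339.7, 201.7]), array([287.8, 232. ]))]
side [(np.int32(14), array([295.5, 237. ])), (np.int32(23), array([273.4, 246.5])), (np.int32(21), array([267.5, 251.3]))]
top [(np.int32(18), array([340.1, 194.9])), (np.int32(17), array([348.2, 219.8])), (np.int32(15), array([349.9, 226.4]))]
```

View pics/lamp.png

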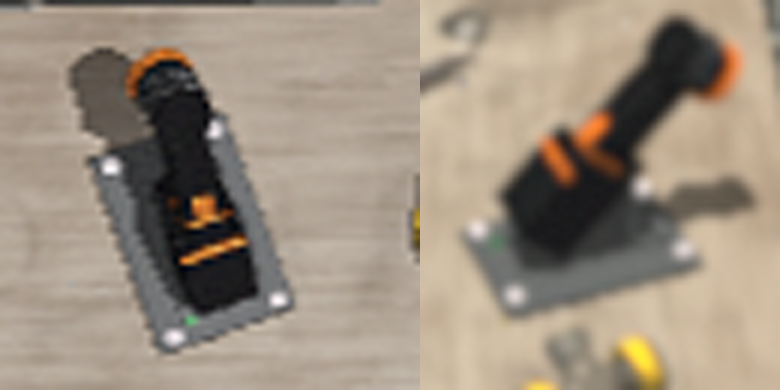

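The crop shows the black and orange lamp in its dark holder: head top right, four base screws, and nothing against the handle. I'll fit the holder pose and yaw using all of these observations.

```bash
python3 - <<'E'
from m import *
from scipy.optimize import least_squares
c,s=capture("top"),capture("side")
px=lambda u,x0,y0:((u[0]+.5)/6-.5+x0,(u[1]+.5)/6-.5+y0)
T=[px(u,315,185) for u in((110,165),(215,130),(279,300),(174,337))]
D=[px((u[0]-420,u[1]),245,225) for u in((642,187),(683,249),(515,295),(479,230))]
wt=np.array([atz(c,p,.010) for p in T]); print("top screws",wt[:,:2]); print("ctr",wt.mean(0))
for a,b in((3,0),(2,1),(0,1),(3,2)):
    v=wt[b]-wt[a];print("len",np.linalg.norm(v),"ang",np.degrees(np.arctan2(v[1],v[0])))
ws=[atz(s,p,.010)[:2] for p in D];print("side screws",np.array(ws),np.mean(ws,0))
obs=[("top",.1,0,(345.3,212.6),.5),("top",.1,0,(346,211),.5),("side",.1,0,(281.3,243.5),1),("top",.142,-.03,(340.4,195.6),1),("side",.142,-.03,(296.2,238.2),1),("top",0,0,(349.5,229),1),("side",0,0,(263.7,259.5),1)]
def f(p):
    h=np.array([np.cos(p[2]),np.sin(p[2])]);S=np.array([p[0],p[1],.034]);r=[]
    for n,u,v,q,w in obs:
        P=S+u*np.r_[h,1]*.7071+v*np.r_[-h,1]*.7071; r+=list(w*(proj(c if n=="top" else s,P)-q))
    return np.array(r+[(p[2]-np.radians(18.9))/np.radians(1)])
o=least_squares(f,[.355,-.321,.32]);print(o.x[:2],np.degrees(o.x[2]));print(f(o.x).round(1))
h=np.array([np.cos(o.x[2]),np.sin(o.x[2])]);print("grip",np.r_[o.x[:2]+.0707*h,.1047])
# along-plate-axis offset of plate centre
d=wt.mean(0)[:2]-o.x[:2];print("plate centre rel socket: along",d@h,"lat",d@[-h[1],h[0]])
E
```

```text
top screws [[ 0.4227 -0.2704]
 [ 0.4433 -0.3358]
 [ 0.3376 -0.3723]
 [ 0.3159 -0.3071]]
ctr [ 0.3799 -0.3214  0.01  ]
len 0.11293787392601691 ang 18.974152218033144
len 0.11187470199460577 ang 19.037981672864603
len 0.0686053515487165 ang -72.5435517697397
len 0.06871005154239727 ang -71.65446125141233
side screws [[ 0.4272 -0.264 ]
 [ 0.4485 -0.3285]
 [ 0.3425 -0.366 ]
 [ 0.321  -0.3018]] [ 0.3848 -0.3151]
[ 0.3571 -0.3274] 18.187879235949072
[-0.1 -1.7 -0.4 -0.9  0.3 -1.3  0.1 -0.1 -1.9 -0.9  0.   0.2  0.3  2.3
 -0.7]
grip [ 0.4242 -0.3053  0.1047]
plate centre rel socket: along 0.023538387773983257 lat -0.0014482108416754113
```

Call:
{"api": "step_arm", "payload": {
  "linear": [
    [2.6,-57.4,-3.6],
    [2.6,-57.4,-3.6],
    [2.6,-57.4,-3.6],
    [2.6,-57.4,-3.6],
    [2.6,-57.4,-3.6],
    [2.6,-57.4,-3.6],
    [2.6,-57.4,-3.6],
    [2.6,-57.4,-3.6],
    [2.6,-57.4,-3.6],
    [2.6,-57.4,-3.6]
  ],
  "delta_rot": [
    [0,0,0],
    [0,0,0],
    [0,0,0],
    [0,0,0],
    [0,0,0],
    [0,0,0],
    [0,0,0],
    [0,0,0],
    [0,0,0],
    [0,0,0]
  ],
  "grip": [50,50,50,50,50,50,50,50,50,50]
}}

```text
time_s: 14.8
tcp_pos: [0.3542, -0.3328, 0.2646]
ee_rot: [[-0.996, 0.085, 0.001], [0.085, 0.996, -0.0], [-0.001, -0.0, -1.0]]
wrist_force: [1.1, 0.4, 0.5]
gripper_width: 0.57
gripper_force: 0.0
```

Call:
{"api": "step_arm", "payload": {
  "linear": [
    [0,0,0],
    [0,0,0],
    [0,0,0],
    [0,0,0],
    [0,0,0],
    [0,0,0],
    [0,0,0],
    [0,0,0],
    [0,0,0]
  ],
  "delta_rot": [
    [0,0,-0.136],
    [0,0,-0.136],
    [0,0,-0.136],
    [0,-0.157,0],
    [0,-0.157,0],
    [0,-0.157,0],
    [0,-0.157,0],
    [0,-0.157,0],
    [0,0,0]
  ],
  "grip": [50,50,50,50,50,50,50,50,50]
}}

```text
time_s: 15.92
tcp_pos: [0.3526, -0.3325, 0.2629]
ee_rot: [[-0.674, -0.311, 0.67], [-0.218, 0.95, 0.222], [-0.706, 0.003, -0.708]]
wrist_force: [1.1, 0.8, 1.6]
gripper_width: 0.571
gripper_force: 0.0
```

```bash
cat > l.py <<'E'
from m import *
t=sense();p=np.array(t["tcp_pos"]);R=np.array(t["ee_rot"]);print(p,t["gripper_width"]*87,t["gripper_force"],t["time_s"]);print(R)
psi=np.radians(18.5);h=np.array([np.cos(psi),np.sin(psi),0]);z=np.array([0,0,1.])
zt=(h-z)/2**.5; y=np.array([-h[1],h[0],0]); W=np.c_[np.cross(y,zt),y,zt]
from scipy.spatial.transform import Rotation as Ro
print("rotvec to go (tool)",Ro.from_matrix(R.T@W).as_rotvec())
g=np.array([.4245,-.306,.104])+.019*zt
print("shift to grasp in tool mm",R.T@(g-p)*1000,"F tool",R.T@np.array(t["wrist_force"]),"F world",t["wrist_force"])
E
python3 l.py
python3 - <<'E'
import sys;sys.path.insert(0,'.')
from m import *
import os;os.chdir('.')
c,s=capture("top"),capture("side")
a=cv2.resize(c["img"][180:240,140:280],None,fx=5,fy=5,interpolation=cv2.INTER_CUBIC)
b=cv2.resize(s["img"][150:290,225:335],None,fx=2.1,fy=2.1,interpolation=cv2.INTER_CUBIC)
e=cv2.resize(c["img"][180:260,300:390],None,fx=3.67,fy=3.67,interpolation=cv2.INTER_CUBIC)
row=np.hstack([b[:293],e[:293]]);o=np.zeros((593,700,3),np.uint8);o[:300]=a;o[300:300+len(row),:row.shape[1]]=row
cv2.imwrite("pics/c5.png",o[:,:,::-1])
E
```

```text
[ 0.3526 -0.3325  0.2629] 49.71739711219224 0.0 15.925
[[-0.6737 -0.3113  0.6702]
 [-0.2183  0.9503  0.2219]
 [-0.706   0.0032 -0.7082]]
rotvec to go (tool) [-0.0022 -0.0016 -0.0067]
shift to grasp in tool mm [ 57.9061   2.2799 185.6236] F tool [-2.0144  0.3887 -0.2663] F world [1.0577 0.7501 1.612 ]
```

View pics/c5.png

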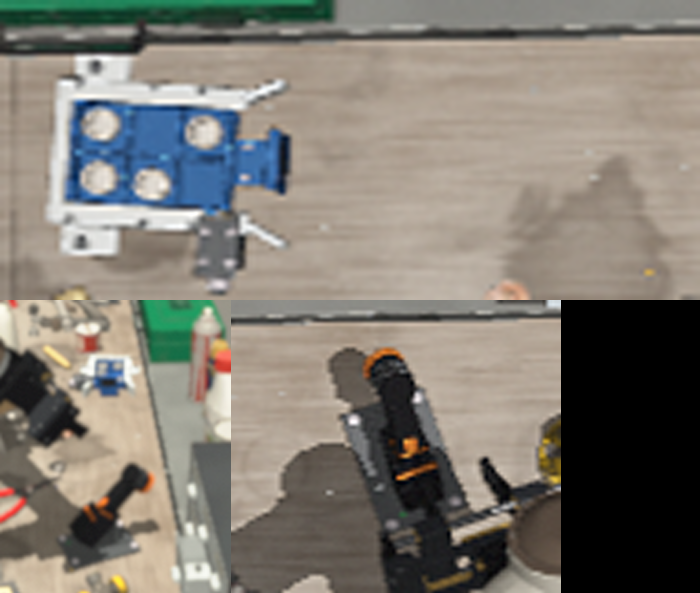

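The top view shows the tray seated against the stop with all four caps standing, and its rear edge past the roller block at (184,229). The lamp is untouched. I'll approach along the lamp's -z to the handle.

Call:
{"api": "step_arm", "payload": {
  "linear": [
    [19.3,0.8,33],
    [19.3,0.8,33],
    [19.3,0.7,33],
    [0,0,35],
    [0,0,25],
    [0,0,0]
  ],
  "delta_rot": [
    [0,0,-0.006],
    [0,0,0],
    [0,0,0],
    [0,0,0],
    [0,0,0],
    [0,0,0]
  ],
  "grip": [50,50,50,50,50,50]
}}

```text
time_s: 16.77
tcp_pos: [0.4231, -0.3042, 0.1098]
ee_rot: [[-0.669, -0.326, 0.667], [-0.233, 0.945, 0.229], [-0.705, -0.003, -0.709]]
wrist_force: [0.5, -0.4, -0.2]
gripper_width: 0.576
gripper_force: 0.0
```

```bash
python3 l.py
```

```text
[ 0.4231 -0.3042  0.1098] 50.079817311869306 0.0 16.775
[[-0.6693 -0.3264  0.6674]
 [-0.2331  0.9452  0.2285]
 [-0.7055 -0.0026 -0.7088]]
rotvec to go (tool) [ 0.005  -0.0023  0.0087]
shift to grasp in tool mm [ 3.5583 -2.228  23.6633] F tool [-0.0677 -0.4892  0.4075] F world [ 0.477  -0.3535 -0.2398]
```

Call:
{"api": "step_arm", "payload": {
  "linear": [
    [1.5,-2,13],
    [1,0,10],
    [0,0,0],
    [0,0,0],
    [0,0,0],
    [0,0,0],
    [0,0,0]
  ],
  "delta_rot": [
    [0,0,0.004],
    [0,0,0],
    [0,0,0],
    [0,0,0],
    [0,0,0],
    [0,0,0],
    [0,0,0]
  ],
  "grip": [50,50,50,0,0,0,0]
}}

```text
time_s: 17.65
tcp_pos: [0.4359, -0.3029, 0.093]
ee_rot: [[-0.67, -0.319, 0.67], [-0.226, 0.948, 0.226], [-0.707, -0.0, -0.707]]
wrist_force: [-0.8, 2.1, 2.9]
gripper_width: 0.299
gripper_force: 30.0
```

```bash
python3 l.py
```

```text
[ 0.4359 -0.3029  0.093 ] 26.02777790643164 29.96384785976261 17.65
[[-0.6698 -0.3194  0.6704]
 [-0.226   0.9476  0.2257]
 [-0.7073 -0.0004 -0.7069]]
rotvec to go (tool) [0.0013 0.0003 0.0018]
shift to grasp in tool mm [0.6149 0.6358 2.8974] F tool [-1.9942  2.2331 -2.0632] F world [-0.7607  2.1012  2.8682]
```

The opening is 26.0 mm, the handle's width, with small forces. Now I'll draw it along the handle.

Call:
{"api": "step_arm", "payload": {
  "linear": [
    [-5,0,0],
    [-10,0,0],
    [-10,0,0],
    [0,0,0]
  ],
  "delta_rot": [
    [0,0,0],
    [0,0,0],
    [0,0,0],
    [0,0,0]
  ],
  "grip": [0,0,0,0]
}}

```text
time_s: 18.15
tcp_pos: [0.4543, -0.2977, 0.1119]
ee_rot: [[-0.668, -0.32, 0.672], [-0.228, 0.948, 0.224], [-0.708, -0.004, -0.706]]
wrist_force: [-0.9, -0.8, 1.7]
gripper_width: 0.295
gripper_force: 30.0
```

```bash
python3 l.py
```

```text
[ 0.4543 -0.2977  0.1119] 25.68843598710648 29.961925819516182 18.15
[[-0.6681 -0.3197  0.6719]
 [-0.2281  0.9475  0.224 ]
 [-0.7083 -0.0036 -0.7059]]
rotvec to go (tool) [-0.0008  0.0017  0.0043]
shift to grasp in tool mm [27.4239  1.7522  2.6997] F tool [-0.3902 -0.4176 -1.9877] F world [-0.9414 -0.752   1.6811]
```

Call:
{"api": "step_arm", "payload": {
  "linear": [
    [-10,0,0],
    [-15,0,0],
    [-15,0,0],
    [-15,0,0],
    [-5,0,0],
    [0,0,0]
  ],
  "delta_rot": [
    [0,0,0],
    [0,0,0],
    [0,0,0],
    [0,0,0],
    [0,0,0],
    [0,0,0]
  ],
  "grip": [0,0,0,0,0,0]
}}

```text
time_s: 18.9
tcp_pos: [0.4934, -0.2837, 0.1528]
ee_rot: [[-0.67, -0.319, 0.67], [-0.227, 0.948, 0.225], [-0.707, -0.001, -0.707]]
wrist_force: [-0.5, -0.5, -2.2]
gripper_width: 0.295
gripper_force: 30.0
```

```bash
python3 l.py
```

```text
[ 0.4934 -0.2837  0.1528] 25.687980407093207 29.95674802456051 18.9
[[-0.6699 -0.3192  0.6703]
 [-0.2265  0.9477  0.2249]
 [-0.707  -0.0011 -0.7072]]
rotvec to go (tool) [ 0.0006 -0.0001  0.0022]
shift to grasp in tool mm [85.6975  0.9305  2.3681] F tool [ 1.9772 -0.2876  1.1003] F world [-0.4952 -0.4729 -2.1757]
```

The lamp is free (its -2.2 N weight shows on the wrist). I'll raise it and turn the lens down.

Call:
{"api": "step_arm", "payload": {
  "linear": [
    [-15,0,-15],
    [-28,0,-28],
    [-28,0,-28],
    [0,0,0],
    [0,0,0],
    [0,0,0],
    [0,0,0],
    [0,0,0],
    [0,0,0],
    [0,0,0]
  ],
  "delta_rot": [
    [0,0,0],
    [0,0,0],
    [0,0,0],
    [0,0.131,0],
    [0,0.131,0],
    [0,0.131,0],
    [0,0.131,0],
    [0,0.131,0],
    [0,0.131,0],
    [0,0,0]
  ],
  "grip": [0,0,0,0,0,0,0,0,0,0]
}}

```text
time_s: 20.15
tcp_pos: [0.494, -0.2829, 0.2511]
ee_rot: [[-0.947, -0.32, -0.003], [-0.32, 0.947, 0.001], [0.003, 0.002, -1.0]]
wrist_force: [-0.2, 0.3, -2.7]
gripper_width: 0.293
gripper_force: 30.0
```

```bash
cat > f.py <<'E'
from m import *
t=sense();p=np.array(t["tcp_pos"]);R=np.array(t["ee_rot"]);print(p,t["gripper_width"]*87,t["gripper_force"],t["wrist_force"],t["time_s"]);print(R)
print("tilt rotvec to down (tool)",np.cross([0,0,1],R.T@[0,0,-1.]))
h=-R[:,0]; print("lens est",p-.019*R[:,2]+.042*h+.027*R[:,2])
g=np.array([.3974,.3209,.164]);print("to go tool mm",R.T@(g-p)*1000)
E
python3 f.py
```

```text
[ 0.494  -0.2829  0.2511] 25.454398873503095 29.95682816952467 [-0.1896  0.3493 -2.6931] 20.15
[[-0.9474 -0.32   -0.0031]
 [-0.32    0.9474  0.0006]
 [ 0.0028  0.0015 -1.    ]]
tilt rotvec to down (tool) [ 0.0015 -0.0028  0.    ]
lens est [ 0.5337 -0.2695  0.243 ]
to go tool mm [-101.9918  602.8421   87.7185]
```

Call:
{"api": "step_arm", "payload": {
  "linear": [
    [-3.4,20,0],
    [-7.6,45,0],
    [-9.5,56,0],
    [-9.5,56,0],
    [-9.5,56,0],
    [-9.5,56,0],
    [-9.5,56,0],
    [-9.5,56,0],
    [-9.5,56,0],
    [-9.5,56,0]
  ],
  "delta_rot": [
    [0,0,0],
    [0,0,0],
    [0,0,0],
    [0,0,0],
    [0,0,0],
    [0,0,0],
    [0,0,0],
    [0,0,0],
    [0,0,0],
    [0,0,0]
  ],
  "grip": [0,0,0,0,0,0,0,0,0,0]
}}

```text
time_s: 21.4
tcp_pos: [0.4104, 0.2309, 0.2529]
ee_rot: [[-0.948, -0.318, -0.0], [-0.318, 0.948, 0.001], [-0.0, 0.001, -1.0]]
wrist_force: [2.1, 1.3, -2.5]
gripper_width: 0.298
gripper_force: 30.0
```

Call:
{"api": "step_arm", "payload": {
  "linear": [
    [-7.5,45,5],
    [-5,30,15],
    [-2,15,20],
    [0,0,20],
    [0,0,15],
    [0,0,5],
    [0,0,0],
    [0,0,0]
  ],
  "delta_rot": [
    [0,0,0],
    [0,0,0],
    [0,0,0],
    [0,0,0],
    [0,0,0],
    [0,0,0],
    [0,0,0],
    [0,0,0]
  ],
  "grip": [0,0,0,0,0,0,0,0]
}}

```text
time_s: 22.4
tcp_pos: [0.3976, 0.3199, 0.1731]
ee_rot: [[-0.948, -0.318, 0.001], [-0.318, 0.948, -0.0], [-0.0, -0.0, -1.0]]
wrist_force: [0.6, -0.4, -2.5]
gripper_width: 0.291
gripper_force: 30.0
```

```bash
python3 f.py; python3 - <<'E'
from m import *
c,s=capture("top"),capture("side")
t=sense();p=np.array(t["tcp_pos"]);R=np.array(t["ee_rot"]);L=p-.019*R[:,2]-.042*R[:,0]+.027*R[:,2];B=p-.022*R[:,2]+.1*R[:,0]
print("lens proj",proj(c,L),proj(s,L),"tray",proj(s,[.4372,.3342,.02]),"butt",proj(s,B))
for n,k in(("top",c),("side",s)):
    for l in("lens","lamp_grip","lamp"): print(n,l,[(x["point"],x["score"]) for x in landmark_of(n,l)[:3]])
a=cv2.resize(c["img"][170:240,140:260],None,fx=5,fy=5,interpolation=cv2.INTER_CUBIC)[:, :800]
b=cv2.resize(s["img"][130:210,225:345],None,fx=5,fy=5,interpolation=cv2.INTER_CUBIC)[:240]
b=cv2.resize(s["img"][140:190,235:355],None,fx=5,fy=5,interpolation=cv2.INTER_CUBIC)
cv2.imwrite("pics/c6.png",np.vstack([a,b])[:600,:,::-1])
E
```

```text
[0.3976 0.3199 0.1731] 25.323386505177336 29.956831661984324 [ 0.6305 -0.4004 -2.5355] 22.4
[[-0.948  -0.3183  0.0006]
 [-0.3183  0.948  -0.0002]
 [-0.0005 -0.0004 -1.    ]]
tilt rotvec to down (tool) [-0.0004  0.0005  0.    ]
lens est [0.4374 0.3333 0.1651]
to go tool mm [-0.1456  0.9909  9.0787]
lens proj [160.3296 207.1678] [275.5497 158.1965] tray [275.6613 183.8347] butt [248.4667 156.8912]
top lens [([480.6, 226.5], 0.63)]
top lamp_grip [([470.7, 215.9], 0.78), ([162.0, 221.5], 0.55)]
top lamp [([447.5, 210.0], 0.94), ([170.5, 251.6], 0.52), ([396.1, 221.5], 0.52)]
side lens [([269.6, 379.9], 0.93), ([280.4, 159.5], 0.65), ([261.7, 262.0], 0.36)]
side lamp_grip [([281.2, 370.4], 0.96), ([271.3, 153.9], 0.68)]
side lamp [([288.9, 340.6], 0.95), ([251.0, 155.1], 0.7), ([264.4, 268.4], 0.3)]
```

View pics/c6.png

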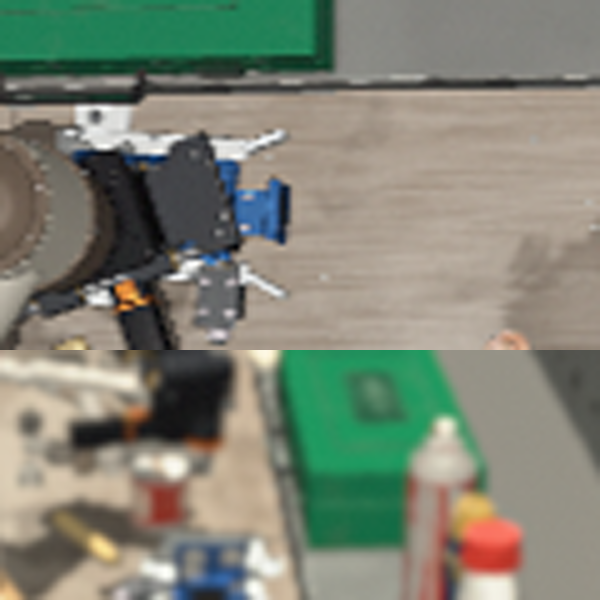

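The lens' orange rim is at side (276,158) and the butt at (249,158), both matching the prediction. The lamp is level, over the tray, with the lens at about 0.165 m. I'll lower it 15 mm and settle.

Call:
{"api": "step_arm", "payload": {
  "linear": [
    [0,0.5,5],
    [0,0.5,7],
    [0,0,3],
    [0,0,0],
    [0,0,0],
    [0,0,0],
    [0,0,0]
  ],
  "delta_rot": [
    [0,0,0],
    [0,0,0],
    [0,0,0],
    [0,0,0],
    [0,0,0],
    [0,0,0],
    [0,0,0]
  ],
  "grip": [0,0,0,0,0,0,0]
}}

```text
time_s: 23.68
tcp_pos: [0.3969, 0.3206, 0.1574]
ee_rot: [[-0.948, -0.319, -0.0], [-0.319, 0.948, -0.001], [0.001, -0.001, -1.0]]
wrist_force: [0.4, 0.1, -3.0]
gripper_width: 0.293
gripper_force: 30.0
```

```bash
python3 f.py; python3 - <<'E'
from m import *
s=capture("side");h=cv2.cvtColor(s["img"],cv2.COLOR_RGB2HSV)
o=(h[...,0]>3)&(h[...,0]<18)&(h[...,1]>140)&(h[...,2]>100)
o=o[145:172,265:290];k,lb,st,ce=cv2.connectedComponentsWithStats(o.astype(np.uint8));print([(a[4],b+[265,145]) for a,b in zip(st[1:],ce[1:])],proj(s,[.4374,.3333,.150]),proj(s,[.4374,.3333,.1651]))
print(np.abs(sense()["joint_velocities"]).max())
E
```

```text
[0.3969 0.3206 0.1574] 25.46725634241168 29.956827303394675 [ 0.3663  0.0553 -2.9878] 23.675
[[-0.9479 -0.3185 -0.0003]
 [-0.3185  0.9479 -0.0014]
 [ 0.0007 -0.0012 -1.    ]]
tilt rotvec to down (tool) [-0.0012 -0.0007  0.    ]
lens est [0.4367 0.334  0.1494]
to go tool mm [-0.546   0.0826 -6.5797]
[(np.int32(8), array([275.625, 161.375])), (np.int32(13), array([267.7692, 169.6923]))] [275.583  160.9385] [275.5678 158.1661]
0.09320730875401093
```

The lens is at (0.437, 0.334, 0.149), level, steady and loaded only by the lamp's weight. Handing in.

```bash
python3 -c "
from station import finish_job
print(finish_job())"
```

```text
the job is handed in; nothing more can be done
None
```

I handed the job in at about 24 s (limit 67 s): the tray is home against the end stop with all four caps standing, and the lamp is held steady, lens down, about 15 cm above the bench over the tray's middle. I never saw the roller itself drop in behind the tray; I judged that from the tray's position and from it holding firm under a 12 N push against the stop.

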